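# Load a model carrier under the scanner's sprung clips

### The job

Load the white stone model into the model scanner: set its carrier plate down gently on the front of the scanner's dock, bevelled edge toward the clips and push tab trailing, and let go of it; then push the plate in from behind, touching the plate and not the puttied-on stone, until both sprung clips have ridden up over it and snapped down into its side notches. The clip bar is not always screwed down at the same place, so feel for the end and do not force the plate against the stop; leave the yellow model's carrier and the other things where they are.

Things in the scene. Friction and masses are not known exactly. Their poses are not given: they have to be found in the camera images.
- white_carrier: Dark plate with the WHITE stone jaw model puttied on it; loose, 0.27 kg. Origin: middle of the plate's underside; x points to its leading edge, z up. Plate 90 mm (x) by 84 mm (y), 6 mm thick; all that stands on it is the stone and the push tab, with 27 mm free between them. Lift it by the stone's base, fingers closing along the plate's x (44 mm), their tips just above the plate.
- white_model: The white stone model, fixed on the white carrier: origin (middle of its underside) at x = 9, z = 8 mm in the carrier's frame, same axes; 44 mm (x) by 56 mm (y) by 33 mm high, solid. While the plate is raising a clip the fingers must not touch this stone.
- white_carrier_tab (a point): Middle of the rear face of the white carrier's upright push tab (5 mm thick, 40 mm wide, its top 18 mm above the plate's underside): 45 mm behind the plate's middle, 9 mm above its underside. x points the way the plate is pushed in.
- white_carrier_notch (a point): On the middle line of the white carrier's top, 6 mm ahead of its middle, level with its two side notches: each is open to the side, 12 mm long (x = 0 to 12 mm of the carrier), in the strips |y| = 28 to 42 mm. These strips' leading edges are bevelled: 1.5 mm high at the tip, 6 mm high 9 mm farther back.
- yellow_carrier: The same carrier plate with a YELLOW stone model of 48 by 62 by 34 mm on it; stays where it lies. One of the two carriers lies on the worktop left of the scanner, near the big furnace drum (solid, overhanging, to the left and beyond), the other to its right, beyond the curing box; which is which varies. Carry things over the middle, clear of both and of the tall mixer dome in front of the scanner.
- scanner: Fixed desktop model scanner. Origin: middle of its underside; plates go in along +x. White base 225 mm (x) by 170 mm (y) with a level aluminium deck: x = -103 to 109 mm, |y| < 56 mm, top at z = 40 mm. Two guide rails 8 mm high stand on the deck, 87 mm apart inside (plate: 84 mm), from x = 10 to 74 mm; they flare out to 104 mm apart at x = -18 mm.
- camera_head (a point): Middle of the scanner's camera head on its column, 146 mm to the dock's +y side, 240 mm up. The head is 150 mm long along the dock; its lowest edge is about 205 mm up and its nearest edge 115 mm from the dock's middle line. The column below it stands 139 mm off that line.
- dock_front (a point): Point on the deck (z = 40 mm), axes those of the scanner, over which to set the plate's middle down first: there it lies between the flares, clear of rails and clips. A few mm more or less do not matter.
- dock (a point): Point on the deck (z = 40 mm), 70 mm farther in than dock_front, same axes. The middle of a fully loaded plate stands over it when the bar with clips and stop is screwed down at the middle of its slots. But that bar may stand up to 15 mm farther in or out, and its setting is not reported: feel for it.
- clip_left (a joint): Left clip (36 mm to the dock's +y side), rad: 0 down, positive raised; about 0.09 riding on the plate, below 0.025 snapped into a notch. A steel leaf, hinged at its far end; a brass roller of 8 mm diameter under its near end is sprung down by 1.3 to 2 N and hangs 1 mm above the deck. The plate meets the rollers about 38 mm before it is home.
- clip_right (a joint): Right clip (36 mm to the dock's -y side), like the left. Pushing the plate under both takes up to about 12 N at its bevels, then 3 to 7 N. In the last 5 mm the rollers fall into the notches and draw the plate on, so the force drops to nothing; then its leading edge is at the rigid stop, on the same bar as the clips, and the force rises again without end: over 30 N is forcing it.
- bur_block: Bystander: white block with standing burs, 34 by 74 by 46 mm.
- tweezers: Bystander: steel tweezers lying flat, 130 mm long.
- sealer: Bystander: small white bottle with a black cap, 30 mm wide, 66 mm high.
- dappen_2: Bystander: small white ceramic dish, 32 mm wide, 20 mm high.

How it is judged:
On the way, in this order (a step that is already met when the one before it is completed fails the run):
1. the white carrier stands flat on the front of the dock, short of the clips, and has been let go (x of white_carrier in the frame of dock between -0.095 and -0.045 m and y of white_carrier in the frame of dock between -0.012 and 0.012 m and z of white_carrier in the frame of dock between -0.003 and 0.003 m and angle between white_carrier's own z axis and vertical below 0.05 rad and value of joint each of clip_left, clip_right below 0.025 rad and contact force between the fingers and white_carrier below 0.1 N), for 0.2 s.
2. both clips ride up on the plate (value of joint each of clip_left, clip_right above 0.065 rad and x of white_carrier in the frame of dock between -0.06 and 0.015 m and y of white_carrier in the frame of dock between -0.004 and 0.004 m and z of white_carrier in the frame of dock between -0.003 and 0.003 m and angle between white_carrier's own z axis and vertical below 0.05 rad), for 0.1 s.
At the end, for the whole second after the job is handed in: The white carrier lies flat on the dock (tilt under 0.05 rad, within 3 mm of the deck's height), within 18 mm of the middle loaded position along the dock, 4 mm across and 0.06 rad, with both clips snapped down into its notches (below 0.025 rad), at rest and released (x of white_carrier in the frame of dock between -0.018 and 0.018 m and y of white_carrier in the frame of dock between -0.004 and 0.004 m and z of white_carrier in the frame of dock between -0.003 and 0.003 m and angle between white_carrier's own z axis and vertical below 0.05 rad and value of joint each of clip_left, clip_right below 0.025 rad and angle between the x axis of white_carrier and the x axis of dock, either way round below 0.06 rad and linear speed of white_carrier below 0.01 m/s and contact force between the fingers and white_carrier below 0.1 N); the robot touches nothing.
It fails at once if the plate on the dock is forced: pushed with more than 30 N when it is under the clips or against the stop (contact force between the fingers and white_carrier above 30 N and x of white_carrier in the frame of dock between -0.06 and 0.03 m and y of white_carrier in the frame of dock between -0.02 and 0.02 m and z of white_carrier in the frame of dock between -0.008 and 0.008 m).
It fails at once if the fingers touch the white stone when the plate is raising a clip (contact force between the fingers and white_model above 0.5 N and value of joint any of clip_left, clip_right above 0.065 rad).
It fails at once if the white carrier is dropped onto the dock (z of white_carrier in the frame of dock between -0.01 and 0.03 m and horizontal distance between white_carrier and dock below 0.11 m and linear speed of white_carrier above 0.45 m/s).
It fails at once if the yellow model's carrier is moved by more than 10 mm (distance of yellow_carrier from where it was at the start of the episode above 0.01 m).
It fails at once if a bystander is moved by more than 25 mm (distance of any of bur_block, tweezers, sealer, dappen_2 from where it was at the start of the episode above 0.025 m).
It also fails if it takes over 66 s, if anything falls off the work surface, if the arm or the gripper's body presses on something with over 40 N, if the wrist force passes 120 N, or if a joint passes its speed limit or range.

### The arm

A 6-joint arm with a two-finger parallel gripper is mounted at the origin on a cart in front of the work surface, level with it; the furniture and walls round the work are solid. World frame = base frame: x ahead of the robot, y to its left, z up, the work surface at z = 0. Lengths are in m, angles in rad, forces in N, time in s.
With the tool pointing down it reaches from about 0.3 to 0.875 m from the base axis. Payload 6.4 kg.
Tool frame: the origin (TCP) lies midway between the tips of the shut fingers; the grasp point (between the pads) lies 19 mm behind it; z points along the fingers, y is the line along which they close (so a half turn about z gives the same grasp; the last joint's range is limited). The gripper opens to 85 mm and grips with 20 to 120 N. Pads are 22 mm wide; open, the fingers measure 114 mm over their backs; the gripper's body (76 mm by 85 mm) begins 54 mm behind the grasp point. The pads swing forward as they close: fully open they stand 13 mm farther back than shut.
Start: joints at [0.952, 0.181, 1.607, -0, 1.354, -0.206], TCP at [0.231, 0.527, 0.231] pointing down, gripper open.
Joint ranges: [-2.99, 2.99], [-0.89, 2.07], [0.3, 2.58], [-1.14, 4.28], [0, 2.63], [-3.12, 3.12]. Speed limits (rad/s): [2.57, 2.57, 3.01, 3.14, 3.14, 3.14].

### API

Orientations are given as a unit quaternion [w, x, y, z].
In Python, from bench import ctrl gives the robot as it stands. The module is installed in compiled form; this text tells all that it offers.
- The arm moves only by the tool move_arm, never from a script. Its argument "plan" is one flat list of numbers, 6 for each row, row after row: the shift along the world's x, y, z in units of 50 mm (1.0 is 50 mm), then the turn, a rotation vector about the world's x, y, z in rad. A call has 1 to 10 rows; each row is the pose to reach, as a shift and turn from the pose commanded when the call began; what a row does not reach only later rows make up. A row lasts 1/8 s, in which the tool goes at most 62.5 mm and 10.7 degrees, less where a joint would pass 70% of its speed; a pose out of reach is approached as far as the arm can. A call with a gripper value outside its range is refused whole. "grip" is the finger opening in mm, from 0 to 85.4, set as the call begins (left out, the last holds). The fingers move at their own pace and stop on an object; the grip force is fixed at half the most. Time passes only in rows, so rows that repeat a pose let the fingers close. It gives the time, the measured TCP pose, the force, the opening and the grip force at its end, in the units of the state.
- ctrl.get_obs(): the state, without advancing time (a new reading comes with each control period).
- ctrl.camera(name): name is "scene" or "top" or "wrist"; returns a dict with "pixels" (480x640x3 uint8, red, green, blue), "fx", "fy", "cx", "cy" (pixels), "dist_coeffs" ([k1, k2, p1, p2, k3] as OpenCV has them; the pictures are not rectified), "origin" and "attitude" of the camera in the world. Camera axes: x right, y down, z forward; pixel columns grow to the right and rows downward; lengths in m; the calibration is good to about 2 mm. A picture is of the moment at which its call begins. There is no depth.
- ctrl.hand_in(): hands the job in; it is judged then, once.
The state is a dict: "time_s": time; "q": joint angles; "dq": joint speeds; "joint_efforts": joint torques, N m; "eef_pos": TCP position; "eef_rot": TCP orientation; "wrist_force": force on the tool from outside, world axes, zero at the start; "torque": the same for the moment, N m; "opening": opening from 0.0 (shut) to 1.0 (fully open); "grasp_force": force on a finger pad.
Only numpy, scipy, OpenCV 4.12 (cv2) and the standard library are available. Lean on these libraries where they do the work, as an engineer would, in place of code of your own. Each camera call takes 0.05 s, during which the arm holds its last target. There are 200 camera calls.

## Working session

There is one attempt and no reset: what is moved stays moved. The work goes in short steps, Python scripts to look and compute and a tool call to move; the robot and the scene stay as the last step left them, time stands still between calls to the robot, and variables do not carry over. Pictures are saved under pics/ and viewed, at most 10 in all, crops included, and the job is handed in when it is done.

Besides the shell and the picture viewer there is one more tool, called after "Request:" as name(argument=value, ...) on one line, values as JSON. move_arm: Moves the arm, as the interface text tells. Its arguments: {"type":"object","properties":{"plan":{"type":"array"},"grip":{"type":"number"}},"required":["plan"]}

```bash
mkdir -p pics; cat > h.py <<'E'
import numpy as np, cv2
from scipy.spatial.transform import Rotation as R
from bench import ctrl
def rot(a):
    a=np.array(a)
    return a if a.shape==(3,3) else R.from_quat(np.r_[a[1:],a[0]]).as_matrix()
def K(c): return np.array([[c['fx'],0,c['cx']],[0,c['fy'],c['cy']],[0,0,1.]])
def ray(c,uv,z):
    p=cv2.undistortPoints(np.array(uv,float).reshape(-1,1,2),K(c),np.array(c['dist_coeffs'],float)).reshape(-1,2)
    d=np.c_[p,np.ones(len(p))]@rot(c['attitude']).T
    o=np.array(c['origin']); return o+d*((z-o[2])/d[:,2])[:,None]
def proj(c,P):
    Rm=rot(c['attitude']); t=-Rm.T@np.array(c['origin'])
    return cv2.projectPoints(np.array(P,float).reshape(-1,1,3),cv2.Rodrigues(Rm.T)[0],t,K(c),np.array(c['dist_coeffs'],float))[0].reshape(-1,2)
def save(c,n): cv2.imwrite(f'pics/{n}.png',c['pixels'][:,:,::-1])
E
python3 - <<'E'
from h import *
for n in ('scene','top'):
    c=ctrl.camera(n); save(c,n+'0'); np.save(f'pics/{n}0.npy',c,allow_pickle=True); print(n,c['origin'],c['attitude'],c['fx'])
o=ctrl.get_obs(); print(o['time_s'],o['eef_pos'],o['eef_rot'],o['wrist_force'])
E
```

```text
scene [ 0.11091365 -0.30251447  0.8745971 ] [-0.26137225  0.83015677 -0.46644365  0.15797028] 447.5190118954321
top [ 0.47725553 -0.0482645   1.20936252] [ 0.02171759 -0.70652204  0.70699079 -0.02278128] 539.1272998930458
0.1 [0.23037422 0.52630711 0.23048239] [-3.06885154e-04  2.04939369e-01  9.78774366e-01 -7.07727341e-04] [ 0.41376922 -0.66277074  0.97258177]
```

View pics/scene0.png

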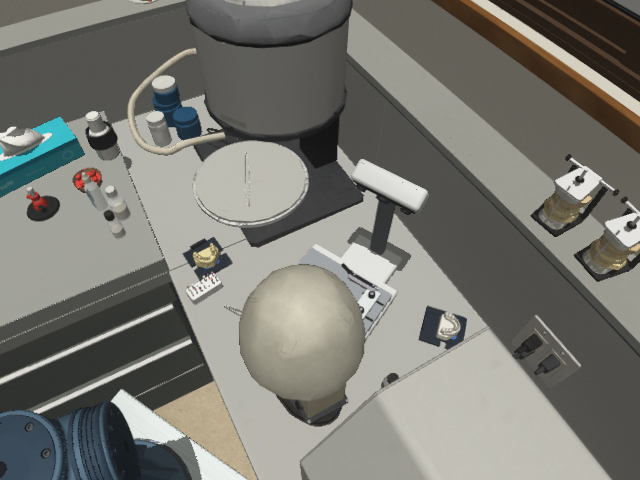

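View pics/top0.png

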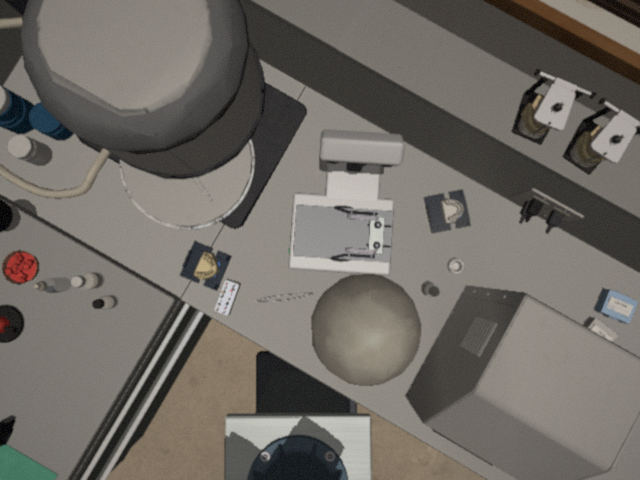

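The scene view shows the dome in the foreground at (302,330). The top view shows the white carrier at (447,211), right of the scanner at (342,233), whose +x points right in the image (world -y). The yellow carrier is at (206,265). Next I'll enlarge the dock and white carrier.

```bash
python3 - <<'E'
from h import *
c=np.load('pics/top0.npy',allow_pickle=True).item()
im=c['pixels'][:,:,::-1]
cv2.imwrite('pics/crop1.png',cv2.resize(im[150:290,280:480],None,fx=4,fy=4,interpolation=cv2.INTER_CUBIC))
g=cv2.cvtColor(im,cv2.COLOR_BGR2GRAY)
m=(g[180:240,415:480]<75).astype(np.uint8)
n,l,s,ce=cv2.connectedComponentsWithStats(m)
for i in range(1,n):
    if s[i,4]>100: print(s[i],ce[i]+[415,180])
E
```

```text
[ 34  10  21  37 283] [460.56890459 208.01413428]
[ 10  14  25  38 563] [435.42984014 212.58081705]
```

View pics/crop1.png

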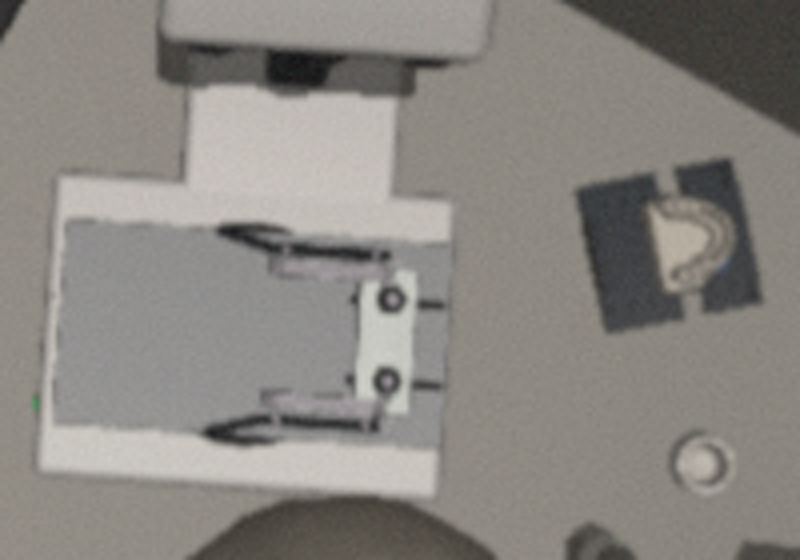

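Crop: the carrier's corners are at about (578,190), (730,158), (762,300) and (608,332). Its notches at (668,178) and (692,310) sit right of the middle, so the leading edge is to the right. The scanner base corners are at (60,177), (452,200), (437,496) and (40,470), and the clip bar is near crop x≈385.

```bash
python3 - <<'E'
from h import *
c=np.load('pics/top0.npy',allow_pickle=True).item()
f=lambda p:(np.array(p,float)+.5)/4-.5+[280,150]
def rep(n,p,z):
    P=ray(c,f(p),z)[:,:2]; e=np.roll(P,-1,0)-P
    x=(P[1]-P[0])+(P[2]-P[3]); print(n,P.mean(0).round(4),'sides',np.linalg.norm(e,axis=1).round(4),'yaw',np.arctan2(x[1],x[0]).round(4)); return P.mean(0),np.arctan2(x[1],x[0])
w,wy=rep('white',[(578,190),(730,158),(762,300),(608,332)],.006)
s,sy=rep('scan',[(60,177),(452,200),(437,496),(40,470)],.038)
rep('deck',[(66,220),(450,243),(438,450),(54,424)],.04)
print('bolts/clip bar',ray(c,f([(391,299),(386,381)]),.05), ray(c,f([(700,463),(595,540)]),.02))
# rails ends etc relative to scanner
u=np.array([np.cos(sy),np.sin(sy)]);v=np.array([-u[1],u[0]])
for p in [(220,232),(389,255),(205,433),(376,425)]:
    d=ray(c,f([p]),.048)[0,:2]-s; print(p,(d@u).round(4),(d@v).round(4))
print('tall dome', ray(c,[(366,274)],.2))
E
```

```text
white [ 0.6004 -0.3353] sides [0.087  0.0815 0.0877 0.0813] yaw -1.3648
scan [ 0.548  -0.0976] sides [0.2144 0.1614 0.2154 0.1601] yaw -1.6335
deck [ 0.5485 -0.1001] sides [0.2095 0.1128 0.2083 0.1113] yaw -1.6352
bolts/clip bar [[ 0.56674376 -0.17467176  0.05      ]
 [ 0.52252571 -0.17165379  0.05      ]] [[ 0.47857819 -0.34677235  0.02      ]
 [ 0.43643022 -0.28865834  0.02      ]]
(220, 232) -0.0184 0.0543
(389, 255) 0.0736 0.0474
(205, 433) -0.0199 -0.0547
(376, 425) 0.0717 -0.0447
tall dome [[ 0.46230761 -0.13638781  0.2       ]]
```

```bash
python3 - <<'E'
from h import *
t=np.load('pics/top0.npy',allow_pickle=True).item(); s=np.load('pics/scene0.npy',allow_pickle=True).item()
def line(c,uv):
    a=ray(c,[uv],0)[0]; o=np.array(c['origin']); d=a-o; return o,d/np.linalg.norm(d)
def tri(u,v):
    a,d=line(t,u); b,e=line(s,v); k=np.linalg.lstsq(np.c_[d,-e],b-a,rcond=None)[0]
    p,q=a+k[0]*d,b+k[1]*e; return (p+q)/2,np.linalg.norm(p-q),k
p,g,k=tri((366,330),(302,330)); print('dome c',p,g,'r',54/539*k[0],63/447.5*k[1])
p,g,k=tri((361,147),(390,186)); print('head',p,g)
w=np.array([.6004,-.3353]); a=-1.3648; u=np.array([np.cos(a),np.sin(a)]); st=w+.009*u
sc=np.array([.548,-.0985]); b=-1.634; v=np.array([np.cos(b),np.sin(b)])
print('stone',st,'dock_front~',sc-.06*v,'stone there',sc-.051*v)
E
```

```text
dome c [ 0.36101447 -0.1345293   0.21601262] 0.0006009815820798605 r 0.10057038059467907 0.1019580310118098
head [ 0.69302442 -0.12550011  0.24168144] 0.0010617613833034747
stone [ 0.60224088 -0.34410972] dock_front~ [ 0.5517897 -0.0386198] stone there [ 0.55122124 -0.04760183]
```

Request:
move_arm(plan=[0.3,-0.8,0.8,0,0,0.1,0.7,-1.7,1.6,0,0,0.2,1.1,-2.7,2.3,0,0,0.3,1.5,-3.7,2.8,0,0,0.4,2.0,-4.8,3.1,0,0,0.5,2.5,-5.9,3.3,0,0,0.62,3.0,-7.0,3.4,0,0,0.62,3.5,-8.1,3.4,0,0,0.62,4.0,-9.2,3.4,0,0,0.62,4.4,-10.3,3.4,0,0,0.62], grip=58)

```text
time_s: 1.35
eef_pos: [0.451, 0.0097, 0.401]
eef_rot: [-0.0, -0.103, 0.995, 0.0]
wrist_force: [0.2, 0.1, -0.8]
opening: 0.677
grasp_force: 0.0
```

Request:
move_arm(plan=[0.5,-1.1,0,0,0,0,1.0,-2.2,0,0,0,0,1.5,-3.3,0,0,0,0,2.0,-4.4,0,0,0,0,2.5,-5.5,0,0,0,0,3.0,-6.6,-0.3,0,0,0,3.0,-7.1,-1.3,0,0,0,3.0,-7.1,-2.5,0,0,0,3.0,-7.1,-3.0,0,0,0,3.0,-7.1,-3.0,0,0,0])

```text
time_s: 2.6
eef_pos: [0.5992, -0.3422, 0.2474]
eef_rot: [-0.002, -0.103, 0.995, 0.002]
wrist_force: [-0.2, 0.2, 0.3]
opening: 0.683
grasp_force: 0.0
```

```bash
python3 - <<'E'
from h import *
c=ctrl.camera('wrist'); save(c,'w1'); np.save('pics/w1.npy',c,allow_pickle=True); print(c['origin'])
o=ctrl.get_obs(); print(o['time_s'],o['eef_pos'],R.from_quat(np.r_[o['eef_rot'][1:],o['eef_rot'][0]]).as_matrix().round(3),o['wrist_force'],o['q'],o['opening'])
E
```

```text
[ 0.52830394 -0.35744731  0.39103468]
2.65 [ 0.60029232 -0.34301911  0.25042014] [[-0.979 -0.206 -0.002]
 [-0.206  0.979  0.001]
 [ 0.001  0.002 -1.   ]] [-0.24584162  1.10435776  0.01530797] [-6.90350458e-01  4.24604503e-01  1.25998879e+00 -1.56895371e-05
  1.45922090e+00 -2.46829368e+00] 0.6778773138968391
```

View pics/w1.png

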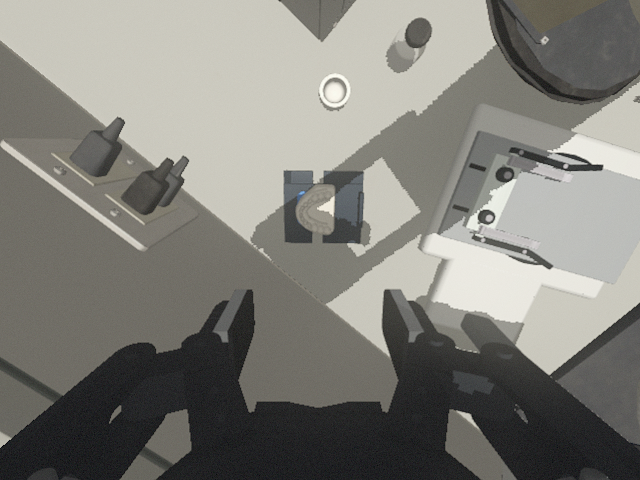

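The wrist view shows the white plate with corners at about (284,170), (363,171), (363,243) and (285,243). The tab is on the right (x≈361) and the notches are at x≈318, so the leading edge faces left (world -y). The clips and bar are at (490,200).

```bash
python3 - <<'E'
from h import *
c=np.load('pics/w1.npy',allow_pickle=True).item()
P=ray(c,[(363,171),(284,170),(285,243),(363,243)],.006)[:,:2]
x=(P[1]-P[0])+(P[2]-P[3]); a=np.arctan2(x[1],x[0]); w=P.mean(0)
print(w,a,np.linalg.norm(np.roll(P,-1,0)-P,axis=1), 'stone',w+.009*np.array([np.cos(a),np.sin(a)]))
print('notch mid',ray(c,[(319,206)],.006), 'stone base centre',ray(c,[(317,209)],.04))
sc=np.array([.548,-.0985]); b=-1.634; u=np.array([np.cos(b),np.sin(b)]);v=np.array([-u[1],u[0]])
for n,p,z in [('bolts',(506,174),.05),('b2',(486,217),.05),('leaf near',(572,178),.05),('leaf2',(538,246),.05),('deck corners',(480,131),.04),('',(437,233),.04),('rail end',(515,150),.048),('rail end2',(472,236),.048)]:
    d=ray(c,[p],z)[0,:2]-sc; print(n,(d@u).round(4),(d@v).round(4))
E
```

```text
[ 0.59992834 -0.33299903] -1.370591938991425 [0.08817512 0.085068   0.09255455 0.08414775] stone [ 0.60171817 -0.34181926]
notch mid [[ 0.59893421 -0.33884954  0.006     ]] stone base centre [[ 0.59624995 -0.34188778  0.04      ]]
bolts 0.0687 -0.0224
b2 0.0703 0.0233
leaf near 0.0034 -0.0364
leaf2 0.0046 0.0377
deck corners 0.1055 -0.0547
 0.1086 0.0544
rail end 0.0688 -0.0463
rail end2 0.0752 0.0464
```

Request:
move_arm(plan=[0,0,-1.1,0,0,0,0,0,-2.2,0,0,0,0,0,-3.2,0,0,0,0,0,-3.9,0,0,0,0,0,-4.3,0,0,0,0,0,-4.6,0,0,0,0,0,-4.75,0,0,0,0,0,-4.84,0,0,0,0,0,-4.88,0,0,0,0,0,-4.88,0,0,0])

```text
time_s: 3.9
eef_pos: [0.601, -0.3435, 0.0078]
eef_rot: [0.0, -0.103, 0.995, -0.0]
wrist_force: [0.3, -0.2, -0.4]
opening: 0.681
grasp_force: 0.0
```

Request:
move_arm(plan=[0,0,0,0,0,0,0,0,0,0,0,0,0,0,0,0,0,0,0,0,0,0,0,0,0,0,0,0,0,0,0,0,0,0,0,0,0,0,0,0,0,0], grip=30)

```text
time_s: 4.78
eef_pos: [0.6012, -0.3438, 0.0084]
eef_rot: [0.001, -0.103, 0.995, -0.001]
wrist_force: [-0.6, 0.6, 5.6]
opening: 0.479
grasp_force: 60.7
```

Request:
move_arm(plan=[0,0,0.2,0,0,0,0,0,0.6,0,0,0,0,0,1.3,0,0,0,0,0,2.2,0,0,0,-0.1,0.2,3.2,0,0,0,-0.2,0.5,4.2,0,0,0,-0.4,1.1,4.9,0,0,-0.06,-0.6,1.9,5.2,0,0,-0.14,-0.8,2.8,5.2,0,0,-0.2,-1.0,3.7,5.2,0,0,-0.27])

```text
time_s: 6.02
eef_pos: [0.5502, -0.1569, 0.2688]
eef_rot: [0.001, 0.033, 0.999, -0.0]
wrist_force: [0.5, -0.4, -2.2]
opening: 0.482
grasp_force: 60.3
```

Request:
move_arm(plan=[0,0.8,0,0,0,0,0,1.5,0,0,0,0,0,2.0,-0.2,0,0,0,0,2.2,-0.6,0,0,0,0,2.2,-1.2,0,0,0,0,2.2,-1.8,0,0,0,0,2.2,-2.3,0,0,0,0,2.2,-2.6,0,0,0,0,2.2,-2.6,0,0,0,0,2.2,-2.6,0,0,0])

```text
time_s: 7.28
eef_pos: [0.5515, -0.0486, 0.1387]
eef_rot: [0.001, 0.031, 1.0, -0.0]
wrist_force: [0.1, 0.4, -2.2]
opening: 0.479
grasp_force: 60.2
```

```bash
python3 - <<'E'
from h import *
c=ctrl.camera('top'); save(c,'t2'); np.save('pics/t2.npy',c,allow_pickle=True)
d=ctrl.camera('wrist'); save(d,'w2'); np.save('pics/w2.npy',d,allow_pickle=True)
o=ctrl.get_obs(); print(o['time_s'],o['eef_pos'],o['eef_rot'],o['wrist_force'])
cv2.imwrite('pics/m2.png',np.vstack([cv2.resize(c['pixels'][150:290,270:470],(800,300))[:,:,::-1]*1,cv2.resize(d['pixels'][:240],(800,300))[:,:,::-1]]))
E
```

```text
7.375 [ 0.55156747 -0.0485387   0.1386972 ] [ 1.14122979e-03  3.13647234e-02  9.99507305e-01 -3.13221780e-04] [-0.54971966  0.12014978 -2.55790468]
```

View pics/w2.png

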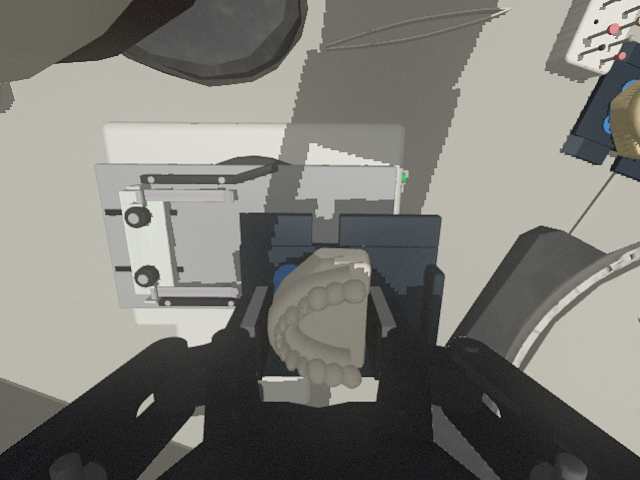

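The wrist view shows the plate held level, with its robot-side edge running from (240,214) to (440,216). The deck's robot-side edge runs from (97,164) to (398,166). I'll compare the two.

```bash
python3 - <<'E'
from h import *
c=np.load('pics/w2.npy',allow_pickle=True).item()
def seg(n,a,b,z):
    p=ray(c,[a,b],z)[:,:2]; d=p[0]-p[1]; print(n,p.round(4).tolist(),np.linalg.norm(d).round(4),np.arctan2(d[1],d[0]).round(4)); return p
p=seg('plate',(240,214),(440,216),.1363)
d=seg('deck',(97,164),(398,166),.04)
r=seg('leaf',(148,196),(237,196),.05)
l=seg('leaf2',(160,293),(240,296),.05)
u=(d[0]-d[1])/np.linalg.norm(d[0]-d[1]); v=np.array([-u[1],u[0]])
org=d.mean(0)-.003*u+.056*v
m=p.mean(0); a=p[0]-p[1];a/=np.linalg.norm(a); m=m+.042*np.array([-a[1],a[0]])
print('scanner org',org,'plate mid',m,'in scanner',(m-org)@u,(m-org)@v)
for q in (r,l): print([( ((x-org)@u).round(4),((x-org)@v).round(4)) for x in q])
E
```

```text
plate [[0.5082, -0.0795], [0.5145, 0.008]] 0.0877 -1.6433
deck [[0.4864, -0.1982], [0.5008, 0.0113]] 0.21 -1.6394
leaf [[0.5094, -0.1623], [0.5132, -0.1013]] 0.0611 -1.6329
leaf2 [[0.5823, -0.1684], [0.5885, -0.1089]] 0.0598 -1.6745
scanner org [ 0.54968136 -0.0943173 ] plate mid [ 0.55324087 -0.0387552 ] in scanner -0.055675391428720966 -0.000260268640595599
[(np.float64(0.0705), np.float64(-0.0355)), (np.float64(0.0094), np.float64(-0.0359))]
[(np.float64(0.0717), np.float64(0.0376)), (np.float64(0.0119), np.float64(0.0397))]
```

Request:
move_arm(plan=[0,0,-0.3,0,0,0,0,0,-0.7,0,0,0,0,0,-1.1,0,0,0,0,0,-1.4,0,0,0,0,0,-1.6,0,0,0,0,0,-1.68,0,0,0,0,0,-1.72,0,0,0,0,0,-1.74,0,0,0,0,0,-1.76,0,0,0])

```text
time_s: 8.5
eef_pos: [0.5511, -0.0484, 0.0497]
eef_rot: [0.0, 0.031, 1.0, -0.0]
wrist_force: [0.3, 0.6, -2.5]
opening: 0.478
grasp_force: 60.3
```

Request:
move_arm(plan=[0,0,-0.02,0,0,0,0,0,-0.04,0,0,0,0,0,-0.04,0,0,0])

```text
time_s: 8.88
eef_pos: [0.5509, -0.0483, 0.0484]
eef_rot: [0.0, 0.031, 1.0, -0.0]
wrist_force: [-3.0, -0.4, 6.4]
opening: 0.479
grasp_force: 61.9
```

Request:
move_arm(plan=[0,0,0,0,0,0,0,0,0,0,0,0,0,0,0,0,0,0,0,0,0,0,0,0,0,0,0,0,0,0], grip=55)

```text
time_s: 9.5
eef_pos: [0.5506, -0.0483, 0.0472]
eef_rot: [-0.0, 0.031, 1.0, 0.0]
wrist_force: [-0.5, 0.9, -0.5]
opening: 0.639
grasp_force: 0.0
```

Request:
move_arm(plan=[0,0,0.2,0,0,0,0,0,0.6,0,0,0,0,0,1.2,0,0,0,0,0,1.8,0,0,0,0,0,2.2,0,0,0,0,0,2.2,0,0,0])

```text
time_s: 10.25
eef_pos: [0.5522, -0.0487, 0.1598]
eef_rot: [0.002, 0.031, 1.0, -0.001]
wrist_force: [0.4, -0.3, 0.4]
opening: 0.644
grasp_force: 0.0
```

```bash
python3 - <<'E'
from h import *
d=ctrl.camera('wrist'); save(d,'w3'); np.save('pics/w3.npy',d,allow_pickle=True)
o=ctrl.get_obs(); print(o['time_s'],o['eef_pos'],o['wrist_force'],o['opening'])
E
```

```text
10.3 [ 0.5511554  -0.04841421  0.15817092] [-0.46587656 -0.20039282 -1.09264235] 0.644196591854716
```

View pics/w3.png

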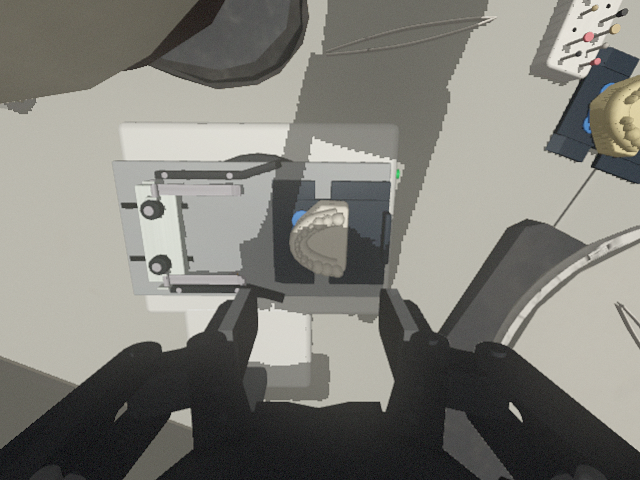

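The plate lies on the dock's front with corners at about (273,181), (391,182), (389,284) and (273,283), tab on the right and clips untouched on the left.

```bash
python3 - <<'E'
from h import *
c=np.load('pics/w3.npy',allow_pickle=True).item()
P=ray(c,[(391,182),(273,181),(273,283),(389,284)],.046)[:,:2]
x=(P[1]-P[0])+(P[2]-P[3]);a=np.arctan2(x[1],x[0]);u=np.array([np.cos(a),np.sin(a)]);v=np.array([-u[1],u[0]]);w=P.mean(0)
print(w,a,np.linalg.norm(np.roll(P,-1,0)-P,axis=1),'rear mid',w-.045*u)
d=ray(c,[(115,161),(397,164)],.04)[:,:2];e=d[0]-d[1];b=np.arctan2(e[1],e[0]);U=e/np.linalg.norm(e);V=np.array([-U[1],U[0]])
org=d.mean(0)-.003*U+.056*V; print('deck',b,np.linalg.norm(e),'plate in scanner',(w-org)@U,(w-org)@V)
print('push start TCP',w-.075*u)
E
```

```text
[ 0.55295352 -0.03747167] -1.6417281945878115 [0.08868106 0.08338383 0.09548459 0.08352685] rear mid [0.55614277 0.00741517]
deck -1.6432336599087352 0.21327710360887092 plate in scanner -0.05497856086664164 -0.0013903356315897882
push start TCP [0.55826895 0.03733974]
```

Request:
move_arm(plan=[0,0.4,0,0,0,0,0.1,0.9,0,0,0,0,0.14,1.4,0,0,0,0,0.14,1.7,-0.2,0,0,0,0.14,1.76,-0.7,0,0,0,0.14,1.76,-1.3,0,0,0,0.14,1.76,-1.8,0,0,0,0.14,1.76,-2.1,0,0,0,0.14,1.76,-2.18,0,0,0,0.14,1.76,-2.18,0,0,0], grip=0)

```text
time_s: 11.55
eef_pos: [0.5579, 0.0398, 0.0484]
eef_rot: [0.0, 0.031, 1.0, -0.0]
wrist_force: [0.3, 0.2, -0.3]
opening: -0.002
grasp_force: 0.0
```

Request:
move_arm(plan=[-0.01,-0.08,0,0,0,0,-0.02,-0.16,0,0,0,0,-0.02,-0.22,0,0,0,0,-0.02,-0.26,0,0,0,0,-0.02,-0.3,0,0,0,0,-0.02,-0.34,0,0,0,0,-0.02,-0.34,0,0,0,0])

```text
time_s: 12.42
eef_pos: [0.5567, 0.0226, 0.0483]
eef_rot: [-0.0, 0.031, 1.0, 0.0]
wrist_force: [0.4, 0.7, -0.5]
opening: -0.002
grasp_force: 0.0
```

Request:
move_arm(plan=[0,-0.05,0,0,0,0,-0.01,-0.1,0,0,0,0,-0.01,-0.15,0,0,0,0,-0.01,-0.2,0,0,0,0,-0.02,-0.25,0,0,0,0,-0.02,-0.3,0,0,0,0,-0.02,-0.35,0,0,0,0,-0.03,-0.4,0,0,0,0,-0.03,-0.4,0,0,0,0])

```text
time_s: 13.55
eef_pos: [0.5552, 0.0024, 0.0483]
eef_rot: [-0.0, 0.031, 1.0, -0.0]
wrist_force: [0.7, -0.1, 0.0]
opening: 0.002
grasp_force: 0.0
```

Request:
move_arm(plan=[0,-0.04,0,0,0,0,0,-0.08,0,0,0,0,-0.01,-0.12,0,0,0,0,-0.01,-0.16,0,0,0,0,-0.01,-0.2,0,0,0,0])

```text
time_s: 14.18
eef_pos: [0.5546, -0.0074, 0.0483]
eef_rot: [-0.0, 0.031, 1.0, 0.0]
wrist_force: [0.7, 1.9, 0.5]
opening: -0.004
grasp_force: 0.6
```

Request:
move_arm(plan=[0,-0.05,0,0,0,0,-0.01,-0.1,0,0,0,0,-0.01,-0.15,0,0,0,0,-0.01,-0.2,0,0,0,0,-0.02,-0.25,0,0,0,0,-0.02,-0.3,0,0,0,0])

```text
time_s: 14.92
eef_pos: [0.5535, -0.0208, 0.0482]
eef_rot: [-0.0, 0.031, 1.0, 0.001]
wrist_force: [0.5, 9.2, 0.9]
opening: -0.001
grasp_force: 4.4
```

```bash
python3 - <<'E'
from h import *
c=ctrl.camera('wrist'); d=ctrl.camera('top'); save(c,'w4'); save(d,'t4')
o=ctrl.get_obs(); print(o['time_s'],o['eef_pos'],o['wrist_force'])
a=cv2.resize(d['pixels'][160:280,280:440],(400,300),interpolation=2); b=cv2.resize(c['pixels'],(400,300),interpolation=3)
cv2.imwrite('pics/m4.png',np.hstack([a,b])[:,:,::-1])
E
```

```text
15.025 [ 0.55352099 -0.02130262  0.04825314] [1.02958306 5.86430051 0.31699242]
```

View pics/m4.png

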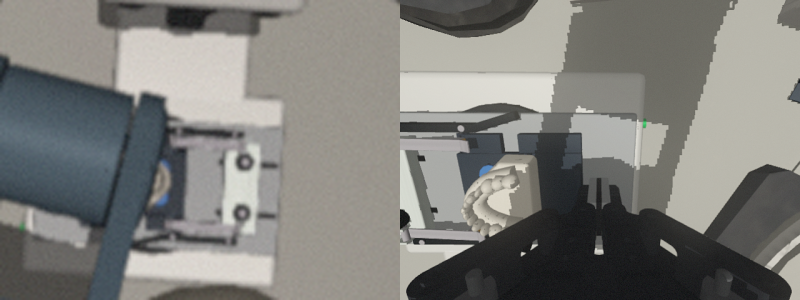

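The plate's leading edge has reached the rollers (bevel stage, 6–9 N). It is straight, and the fingers touch only the tab.

Request:
move_arm(plan=[0,-0.03,0,0,0,0,0,-0.06,0,0,0,0,0,-0.09,0,0,0,0,-0.01,-0.12,0,0,0,0])

```text
time_s: 15.52
eef_pos: [0.5531, -0.0275, 0.0483]
eef_rot: [-0.0, 0.031, 1.0, 0.001]
wrist_force: [0.4, 5.5, 0.8]
opening: 0.0
grasp_force: 2.6
```

Request:
move_arm(plan=[0,-0.03,0,0,0,0,0,-0.06,0,0,0,0,0,-0.09,0,0,0,0,-0.01,-0.12,0,0,0,0])

```text
time_s: 16.02
eef_pos: [0.5526, -0.0335, 0.0483]
eef_rot: [-0.0, 0.031, 1.0, 0.001]
wrist_force: [-0.1, 6.1, -0.4]
opening: 0.002
grasp_force: 2.6
```

Request:
move_arm(plan=[0,-0.03,0,0,0,0,0,-0.06,0,0,0,0,-0.01,-0.08,0,0,0,0])

```text
time_s: 16.4
eef_pos: [0.5521, -0.0375, 0.0482]
eef_rot: [-0.0, 0.031, 1.0, 0.001]
wrist_force: [0.9, 5.1, 0.4]
opening: 0.002
grasp_force: 2.5
```

Request:
move_arm(plan=[0,-0.03,0,0,0,0,0,-0.06,0,0,0,0,0,-0.09,0,0,0,0,-0.01,-0.1,0,0,0,0])

```text
time_s: 16.9
eef_pos: [0.5517, -0.0426, 0.0483]
eef_rot: [0.0, 0.031, 1.0, 0.001]
wrist_force: [0.4, 4.5, 0.6]
opening: 0.005
grasp_force: 2.3
```

Request:
move_arm(plan=[0,-0.02,0,0,0,0,0,-0.04,0,0,0,0,0,-0.06,0,0,0,0])

```text
time_s: 17.27
eef_pos: [0.5515, -0.0454, 0.0483]
eef_rot: [-0.0, 0.031, 1.0, 0.001]
wrist_force: [-0.4, 6.1, 0.2]
opening: 0.001
grasp_force: 2.8
```

Request:
move_arm(plan=[0,-0.02,0,0,0,0,0,-0.04,0,0,0,0])

```text
time_s: 17.52
eef_pos: [0.5515, -0.0474, 0.0482]
eef_rot: [-0.0, 0.031, 1.0, 0.001]
wrist_force: [0.5, 5.4, 0.7]
opening: -0.0
grasp_force: 2.5
```

Request:
move_arm(plan=[0,-0.02,0,0,0,0,0,-0.04,0,0,0,0])

```text
time_s: 17.77
eef_pos: [0.5515, -0.0503, 0.0483]
eef_rot: [-0.0, 0.031, 1.0, -0.0]
wrist_force: [0.4, 0.9, 0.5]
opening: 0.004
grasp_force: 0.6
```

The force has dropped, so the rollers are falling into the notches. From here I'll take 1 mm steps.

Request:
move_arm(plan=[0,-0.02,0,0,0,0,0,-0.02,0,0,0,0])

```text
time_s: 18.02
eef_pos: [0.5519, -0.0519, 0.0484]
eef_rot: [0.0, 0.032, 1.0, -0.0]
wrist_force: [-0.7, 0.6, 0.2]
opening: -0.002
grasp_force: 0.0
```

Request:
move_arm(plan=[0,-0.02,0,0,0,0,0,-0.02,0,0,0,0])

```text
time_s: 18.27
eef_pos: [0.5517, -0.0524, 0.0483]
eef_rot: [0.0, 0.031, 1.0, -0.0]
wrist_force: [1.3, 0.9, 0.1]
opening: -0.003
grasp_force: 0.3
```

Request:
move_arm(plan=[0,-0.02,0,0,0,0,0,-0.02,0,0,0,0])

```text
time_s: 18.52
eef_pos: [0.5517, -0.0531, 0.0483]
eef_rot: [0.0, 0.031, 1.0, 0.0]
wrist_force: [-0.1, 1.7, -0.3]
opening: 0.0
grasp_force: 1.0
```

Request:
move_arm(plan=[0,-0.02,0,0,0,0,0,-0.02,0,0,0,0])

```text
time_s: 18.77
eef_pos: [0.5518, -0.0534, 0.0483]
eef_rot: [0.0, 0.031, 1.0, 0.001]
wrist_force: [1.0, 6.2, 1.3]
opening: 0.002
grasp_force: 2.8
```

Request:
move_arm(plan=[0,-0.01,0,0,0,0,0,-0.015,0,0,0,0,0,-0.015,0,0,0,0])

```text
time_s: 19.15
eef_pos: [0.5518, -0.0536, 0.0483]
eef_rot: [0.0, 0.031, 1.0, 0.001]
wrist_force: [2.0, 7.5, 2.1]
opening: -0.002
grasp_force: 4.0
```

Request:
move_arm(plan=[0,0.1,0,0,0,0,0,0.3,0,0,0,0,0,0.6,0.1,0,0,0,0,0.8,0.5,0,0,0,0,0.9,1.1,0,0,0,0,0.9,1.7,0,0,0,0,0.9,2.3,0,0,0,0,0.9,2.6,0,0,0,0,0.9,2.6,0,0,0])

```text
time_s: 20.27
eef_pos: [0.5523, -0.0098, 0.1793]
eef_rot: [0.001, 0.031, 1.0, -0.0]
wrist_force: [0.1, 0.4, -0.4]
opening: 0.003
grasp_force: 0.0
```

```bash
python3 - <<'E'
from h import *
c=ctrl.camera('wrist'); save(c,'w5'); np.save('pics/w5.npy',c,allow_pickle=True)
o=ctrl.get_obs(); print(o['time_s'],o['eef_pos'],o['wrist_force'])
E
```

```text
20.325 [ 0.55148672 -0.009746    0.17798989] [0.13170095 0.77673296 0.01473447]
```

View pics/w5.png

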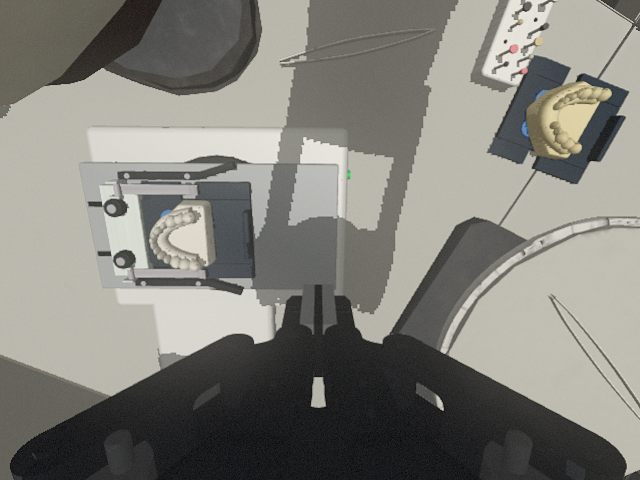

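The picture shows the plate seated straight against the bar. Its rear edge is at x≈254, and both clip ends (x≈198, rows 189 and 275) lie over the notches. The yellow carrier and the other things are undisturbed. The force dropped and then rose again, which fits both clips snapping in with the plate at the stop.

```bash
python3 -c "
from bench import ctrl
print(ctrl.hand_in())"
```

```text
the job is handed in; nothing more can be done
None
```

The white carrier is pushed home on the dock and released, and the job is handed in (no verdict was returned); the force drop, the rise at the stop (about 8 N) and the last picture all indicate that both clips snapped into its notches.

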